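# Slide the top mint tin onto the display ledge

## Robot

A 6-joint arm with a two-finger parallel gripper is mounted at the origin on a cart in front of the work surface, level with it; the furniture and walls round the work are solid. World frame = base frame: x ahead of the robot, y to its left, z up, the work surface at z = 0. Lengths are in m, angles in degrees, forces in N, time in s.
With the tool pointing down it reaches from about 0.4 to 0.825 m from the base axis. Payload 7 kg.
Tool frame: the origin (TCP) lies midway between the tips of the shut fingers; the grasp point (between the pads) lies 19 mm behind it; z points along the fingers, y is the line along which they close (so a half turn about z gives the same grasp; the last joint's range is limited). The gripper opens to 88 mm and grips with 3 to 60 N. Pads are 19 mm wide; open, the fingers measure 130 mm over their backs; the gripper's body (78 mm by 193 mm) begins 47 mm behind the grasp point.
Start: joints at [86.121, 20.546, 0.682, 0, -70.136, -16.507], TCP at [0.235, 0.633, 0.227] pointing down, gripper open.
Joint ranges: [-176.03, 176.03], [-82.01, 121.73], [-58.28, 71.71], [-173.87, 95.51], [-174.79, -0.11], [-173.66, 173.66]. Speed limits (degrees/s): [136.94, 136.94, 172.46, 180, 180, 180].

## Interface

Orientations are given as [roll, pitch, yaw] about the fixed x, y, z axes, in that order (R = Rz(yaw) Ry(pitch) Rx(roll)).
In Python, from plant import r gives the robot as it stands.
- The arm moves only by the tool drive_tool, never from a script. Its argument "commands" is a list of rows, each an object of numbers: "hand": the closure, from 0 (fully open) to 1 (shut); "tx", "ty", "tz": the shift along the world's x, y, z scaled (see below); "turn": the turn about the world's z scaled (see below). A call has 1 to 10 rows; each row is the pose to reach, as a shift and turn from the pose commanded when the call began; what a row does not reach only later rows make up. The controller multiplies each number of a shift by 0.6 m and each number of a turn by 90 degrees. A row lasts 1/10 s, in which the tool goes at most 50 mm and 8.59 degrees, less where a joint would pass 70% of its speed; a pose out of reach is approached as far as the arm can. A call with a number of a shift or a turn outside -1 to 1 is refused whole. A call with a gripper value outside its range is refused whole. The fingers move at their own pace and stop on an object; "grip_force" is the grip in N (left out, the last holds). Time passes only in rows, so rows that repeat a pose let the fingers close. It gives the time, the measured TCP pose, the force, the opening and the grip force at its end, in the units of the state.
- r.get_state(): the state, without advancing time (a new reading comes with each control period).
- r.capture(name): name is "side" or "top"; returns a dict with "frame" (480x640x3 uint8, red, green, blue), "fx", "fy", "cx", "cy" (pixels), "world_from_camera" (4x4, takes a point from camera to world coordinates). Camera axes: x right, y down, z forward; pixel columns grow to the right and rows downward; lengths in m; the calibration is good to about 2 mm. A picture is of the moment at which its call begins. There is no depth.
- r.close_job(): hands the job in; it is judged then, once.
Trained networks look in the newest picture that a camera, given by its name, has taken for a name from the list of things; names that differ only in an ending like _2 or _b are one class to them, and where a whole thing is asked for, a point or a joint stands for the part that bears it (a point fixed in the world has none). Each returns a list of dicts, best first, with "score" (0 to 1); they miss things now and then, are a little off and sometimes report something else, mostly with a low value. They report only what shows in the picture. A call takes as long as a camera call. They do not tell look-alikes from the thing itself.
- r.trace(label, camera): "pixels" (480x640 bool, what is visible of it) and "extent" ([left, top, right, bottom] in pixels, round what is visible of it).
The state is a dict: "time_s": time; "joints": joint angles; "qd": joint speeds; "joint_torque": joint torques, N m; "tcp_pos": TCP position; "eef_rot": TCP orientation; "contact_force": force on the tool from outside, world axes, zero at the start; "moment": the same for the moment, N m; "gripper_width": finger opening in m; "gripper_force": force on a finger pad.
Only numpy, scipy, OpenCV 4.12 (cv2) and the standard library are available. Lean on these libraries where they do the work, as an engineer would, in place of code of your own. Each camera call takes 0.05 s, during which the arm holds its last target. There are 200 camera calls.

## Task

Slide the red mint tin off the top of its stack, flat and without lifting it (its lid is loose), straight across into the guided bay of the white display ledge beside it, past the springy black roller, until it sits squarely against the red end stop. Press it home with a light but definite push of about ten newtons at the fingers, held for a second, never pushing harder than about fifteen, then let go and back away. The two pink tins under it and the things round about must stay where they are.

Things in the scene. Friction and masses are not known exactly. Their poses are not given: they have to be found in the camera images.
- tin_top_center (a point): centre (half-way up) of the red mint tin on top of the stack: a closed box 60 x 90 x 22 mm (x, y, z), about 0.16 kg; its long side, y, lies roughly along the direction of the slide, and its 60 mm wide rear face is the one at -y, 45 mm from this point. It starts with its underside 44 mm above the worktop.
- tin_mid: pink mint tin just under the red one, 60 x 90 x 22 mm, loose, about 0.16 kg; origin at the centre of its underside, z up, long side along y. Must stay within 6 mm.
- tin_low: pink mint tin at the bottom of the stack, same size and origin, loose. Must stay within 6 mm.
- ledge: white display ledge, 96 mm wide (x), 150 mm long (y), fixed to the worktop. Origin on the worktop under the middle of its entry edge, the edge next to the stack; +y points from the stack into the bay (the slide direction), z up. The deck's top is 42 mm above the worktop, from y = 0 to 150 mm; a gap of about 2 to 12 mm parts it from the stack. Nothing stands above the deck before y = 30 mm.
- bay_mouth (a point): point on the deck on the bay's midline where the straight guides begin (y = 48 mm of the ledge; same axes). Two aluminium guides 10 mm high run from here 65 mm on in +y, inner faces 63 mm apart (x = +-31.5 mm); before them, flared mouths 18 mm long open to about 77 mm. A tin that meets them askew or off the midline catches there and must be eased sideways.
- clip: black roller, 24 mm across, 10 mm high, axis upright through its origin, sprung sideways; it stands out 4.5 mm from the +x guide into the bay, 27 mm past where the guides begin. The tin must shove it aside (a push of some 2 to 8 N); then it drags with a few newtons and keeps the tin from sliding back.
- end_stop: red end stop, a plate 62 mm wide, 18 mm high and 5 mm thick across the bay, clamped at a different depth each time and rigid (the push climbs steeply within a millimetre); its face towards the stack lies at 105 to 125 mm from the ledge's entry edge. Origin at the foot of that face, on the deck, in the middle of the bay; same axes as the ledge. The tin is home when its front face touches this face, its centre then being 45 mm before it in y.
- counter_bell: call bell, 76 mm across and 59 mm high, loose; origin at the centre of its underside. Leave it alone.
- stapler: red stapler, 34 x 131 x 45 mm, loose; origin at the centre of its underside, long side y. Leave it alone.
- price_stand: small clear price stand, 40 x 60 x 54 mm, loose, beside the ledge; origin at the centre of its underside. Leave it alone.
There are look-alikes about, which are no part of the job. What is shaped like the part that bears tin_top_center but blue is not meant.

How it is judged (in metres and radians):
On the way, in this order (a step that is already met when the one before it is completed fails the run):
1. the red tin has slid flat across into the mouth of the bay (y of tin_top_center in the frame of ledge above 0.015 m and angle between tin_top_center's own z axis and vertical below 0.1 rad), for 0.05 s.
2. the red tin is pressed against the end stop with more than 3 N for 0.4 s (contact force between tin_top and end_stop above 3 N and y of tin_top_center in the frame of end_stop above -0.0475 m), for 0.4 s.
At the end, for the whole second after the job is handed in: The red tin lies flat on the ledge's deck between the guides (centred within 3 mm, square within 0.06 rad), its front face within 2.5 mm of the end stop, at rest; both pink tins are still stacked within 6 mm of where they were (y of tin_top_center in the frame of end_stop above -0.0475 m and x of tin_top_center in the frame of ledge between -0.003 and 0.003 m and angle between the y axis of tin_top and the y axis of ledge, either way round below 0.06 rad and angle between each of tin_top_center, tin_mid's own z axis and vertical below 0.05 rad and height (world z) of tin_top_center between 0.05 and 0.056 m and linear speed of tin_top below 0.01 m/s and distance of each of tin_mid, tin_low from where it was at the start of the episode below 0.006 m); the robot touches nothing.
It fails at once if the fingers push the red tin with more than 20 N (contact force between the fingers and tin_top above 20 N).
It fails at once if the red tin is lifted (centre more than 7 mm above its start) or tipped by more than 0.2 rad (height (world z) of tin_top_center above 0.062 m or angle between tin_top_center's own z axis and vertical above 0.2 rad).
It fails at once if a pink tin is moved by more than 6 mm (distance of any of tin_mid, tin_low from where it was at the start of the episode above 0.006 m).
It fails at once if the bell, stapler or price stand is moved by more than 15 mm (distance of any of counter_bell, stapler, price_stand from where it was at the start of the episode above 0.015 m).
It also fails if it takes over 67 s, if anything falls off the work surface, if the arm or the gripper's body presses on something with over 40 N, if the wrist force passes 120 N, or if a joint passes its speed limit or range.

## Working session

There is one attempt and no reset: what is moved stays moved. The work goes in short steps, Python scripts to look and compute and a tool call to move; the robot and the scene stay as the last step left them, time stands still between calls to the robot, and variables do not carry over. Pictures are saved under pics/ and viewed, at most 10 in all, crops included, and the job is handed in when it is done.

Besides the shell and the picture viewer there is one more tool, called after "Emit:" by a JSON object that holds its "api" and its "payload", one argument or row to a line. drive_tool: Moves the arm, as the interface text tells. Its arguments: {"type":"object","properties":{"commands":{"type":"array"},"grip_force":{"type":"number"}},"required":["commands"]}

```bash
mkdir -p pics
cat > h.py <<'E'
import numpy as np, cv2
from plant import r
def ray(c,u,v):
    T=np.array(c["world_from_camera"]); d=T[:3,:3]@np.array([(u-c["cx"])/c["fx"],(v-c["cy"])/c["fy"],1]); return T[:3,3],d
def at(c,u,v,z):
    o,d=ray(c,u,v); return (o+d*(z-o[2])/d[2])
def px(c,p):
    T=np.linalg.inv(np.array(c["world_from_camera"])); q=T[:3,:3]@np.array(p)+T[:3,3]
    return c["cx"]+c["fx"]*q[0]/q[2], c["cy"]+c["fy"]*q[1]/q[2]
def save(c,n): cv2.imwrite("pics/"+n,c["frame"][:,:,::-1])
E
python3 - <<'E'
from h import *
for n in("top","side"):
    c=r.capture(n); save(c,n+"0.png"); print(n,np.round(c["world_from_camera"],3).tolist(),c["fx"])
    for l in["tin_top_center","tin_mid","ledge","clip","end_stop","counter_bell","stapler","price_stand"]:
        print(l,[(round(t["score"],2),[int(x) for x in t["extent"]]) for t in r.trace(l,n)[:4]])
s=r.get_state();print(s["tcp_pos"],s["eef_rot"],s["contact_force"],s["time_s"],s["gripper_width"])
E
```

```text
top [[-0.002, -0.984, 0.176, 0.328], [-1.0, 0.002, -0.002, 0.029], [0.001, -0.176, -0.984, 1.093], [0.0, 0.0, 0.0, 1.0]] 446.4302843847761
tin_top_center [(0.95, [335, 239, 371, 272]), (0.73, [388, 204, 424, 247])]
tin_mid []
ledge [(0.68, [270, 224, 338, 275])]
clip [(0.54, [304, 230, 313, 237])]
end_stop [(0.58, [274, 233, 287, 257])]
counter_bell [(0.63, [215, 224, 246, 252])]
stapler [(0.6, [425, 264, 478, 280])]
price_stand [(0.77, [292, 203, 315, 223])]
side [[0.889, 0.199, -0.413, 1.054], [0.458, -0.406, 0.791, -1.005], [-0.011, -0.892, -0.452, 0.675], [0.0, 0.0, 0.0, 1.0]] 597.4539197963103
tin_top_center [(0.68, [268, 251, 314, 282]), (0.58, [267, 303, 319, 344])]
tin_mid [(0.93, [268, 266, 316, 294])]
ledge [(0.98, [300, 231, 341, 284])]
clip []
end_stop [(0.62, [301, 232, 339, 283]), (0.58, [328, 234, 343, 242])]
counter_bell []
stapler [(0.71, [180, 306, 243, 361])]
price_stand []
[0.2351248  0.63270246 0.22659355] [-1.79998199e+02  1.10297276e-03 -2.03846559e+01] [0.47078733 0.15012755 0.24052622] 0.9 0.08762958302494575
```

Run:
```python
import cv2,numpy as np
a=cv2.imread("pics/top0.png")[190:300,200:500]; b=cv2.imread("pics/side0.png")[200:380,160:400]
cv2.imwrite("pics/topc.png",cv2.resize(a,None,fx=2.6,fy=2.6,interpolation=cv2.INTER_CUBIC))
cv2.imwrite("pics/sidec.png",cv2.resize(b,None,fx=3.2,fy=3.2,interpolation=cv2.INTER_CUBIC))
```

```text
(no output)
```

View pics/topc.png

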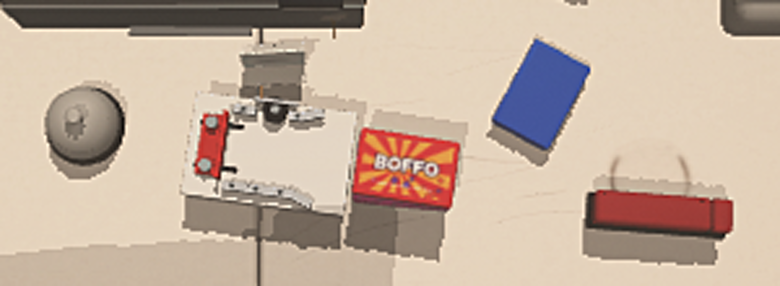

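View pics/sidec.png

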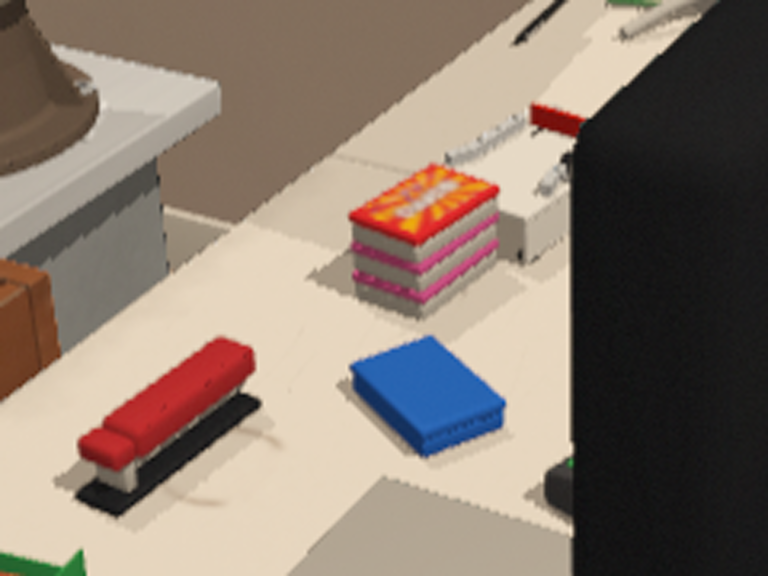

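The top crop shows the red BOFFO tin at full-image pixel (355,254), right beside the white ledge, and the red end stop at about (281,246). The clip is at (306,233), on the +x (upper) side. The side crop shows the red tin on top of two pink ones, at about (291,265).

What could be mistaken for the target: the blue tin at top (406,226), the red stapler at (452,272), and the pink tins, which show only in the side view. I choose the red tin at (355,254) on the stack.

```bash
cat >> h.py <<'E'
from scipy.optimize import minimize
def fitbox(c,mask,sx,y0,y1,z0,z1,g,S=6):
    """pose (x,y,yaw) of a box [-sx/2,sx/2]x[y0,y1]x[z0,z1] whose silhouette best covers mask"""
    M=cv2.resize(mask.astype(np.uint8)*255,None,fx=S,fy=S,interpolation=cv2.INTER_LINEAR)>127
    P=[(a,b,z) for a in(-sx/2,sx/2) for b in(y0,y1) for z in(z0,z1)]
    def cost(q):
        x,y,t=q[0],q[1],q[2]; C,s=np.cos(t),np.sin(t)
        uv=np.array([px(c,(x+C*a-s*b,y+s*a+C*b,z)) for a,b,z in P])
        h=cv2.convexHull(((uv+.5)*S*16-8).astype(np.int32).reshape(-1,1,2))
        I=np.zeros(M.shape,np.uint8); cv2.fillConvexPoly(I,h,1,shift=4); I=I>0
        return 1-(I&M).sum()/(I|M).sum()
    best=min((minimize(cost,g,method="Nelder-Mead",options=dict(initial_simplex=np.array(g)+np.array([[0,0,0],[d,0,0],[0,d,0],[0,0,8*d]]),xatol=1e-4,fatol=1e-4)) for d in(.012,-.012)),key=lambda o:o.fun)
    return best.x,best.fun
E
python3 - <<'E'
from h import *
c=r.capture("top")
m=r.trace("tin_top_center","top")
for t in m: print(t["score"],t["extent"],c["frame"][t["pixels"]].mean(0))
t=[t for t in m if c["frame"][t["pixels"]].mean(0)[0]>150][0]
g=at(c,353,254,.066); print("tin guess",g)
T,f=fitbox(c,t["pixels"],.06,-.045,.045,.044,.066,[g[0],g[1],-.1]); print("tin",T[:2],np.degrees(T[2]),f)
l=r.trace("ledge","top")[0]
mask=l["pixels"].copy()
mask=cv2.morphologyEx(mask.astype(np.uint8),cv2.MORPH_CLOSE,np.ones((9,9)))>0
g=at(c,338,250,.042)
L,f=fitbox(c,mask,.096,0,.15,.0,.042,[g[0],g[1],-.1]); print("ledge",L[:2],np.degrees(L[2]),f)
C,s=np.cos(L[2]),np.sin(L[2])
d=T[:2]-L[:2]; print("tin in ledge",C*d[0]+s*d[1],-s*d[0]+C*d[1])
for n,z in(("clip",.052),("end_stop",.060)):
  for e in r.trace(n,"top"):
    v,u=np.nonzero(e["pixels"]); 
    for uu,vv in((u.mean(),v.mean()),(u.max()+.5,v.mean())):
        d=at(c,uu,vv,z)[:2]-L[:2]; print(n,e["score"],C*d[0]+s*d[1],-s*d[0]+C*d[1])
I=c["frame"].copy()
def poly(Q,pts,col):
    C,s=np.cos(Q[2]),np.sin(Q[2]); 
    p=np.array([px(c,(Q[0]+C*a-s*b,Q[1]+s*a+C*b,z)) for a,b,z in pts]);return p,col
V=cv2.resize(I[215:285,255:380],None,fx=6,fy=6,interpolation=cv2.INTER_CUBIC)
for p,col in[poly(T,[(-.03,-.045,.066),(.03,-.045,.066),(.03,.045,.066),(-.03,.045,.066)],(0,0,255)),poly(L,[(-.048,0,.042),(.048,0,.042),(.048,.15,.042),(-.048,.15,.042)],(0,160,0)),poly(L,[(0,0,.042),(0,.15,.042)],(0,160,0)),poly(L,[(.0315,.048,.052),(.0315,.113,.052)],(255,0,255)),poly(L,[(-.0315,.048,.052),(-.0315,.113,.052)],(255,0,255))]:
    cv2.polylines(V,[((p+.5-[255,215])*6).astype(np.int32)],True,col,1)
cv2.imwrite("pics/fit.png",V[:,:,::-1])
E
```

```text
0.73 [336.5, 237.8, 375.4, 271.6] [204.22334004 102.44265594  76.88128773]
0.68 [387.5, 204.1, 424.8, 246.2] [ 70.15168539  86.8505618  153.0247191 ]
tin guess [ 0.4673955  -0.03849805  0.066     ]
tin [ 0.46778602 -0.04484487] -9.261441921484332 0.058682223747426265
ledge [0.47452514 0.00408926] -8.232036223729043 0.038526408324729866
tin in ledge 0.0003368219966442274 -0.04939484604256399
clip 0.47 -0.0022630273966584152 0.1268811649084435
clip 0.47 -0.00011195970322712065 0.11182764518789876
clip 0.45 -0.00397688814481923 0.07311854393689013
clip 0.45 0.0070184155148335405 -0.0038355523325668906
end_stop 0.8 -0.0034254829720502377 0.12606460948364326
end_stop 0.8 -0.0009409301032540819 0.10867730311442794
```

View pics/fit.png

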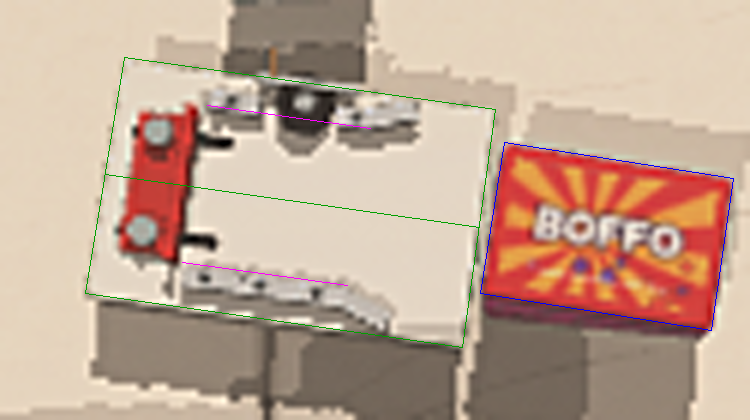

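The overlay confirms the choice. The tin outline (481–733, 143–330 in the crop) sits on the red BOFFO tin, in line with the ledge midline to about 1 mm and 1°. The stop face is at about y=0.115. I'll check the surroundings before travelling.

View pics/top0.png

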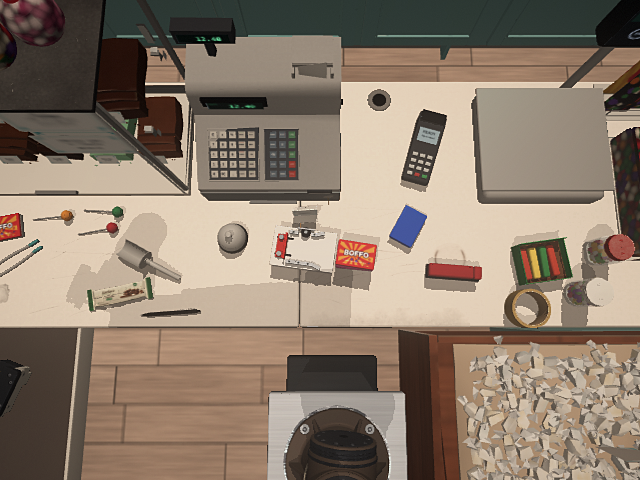

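View pics/side0.png

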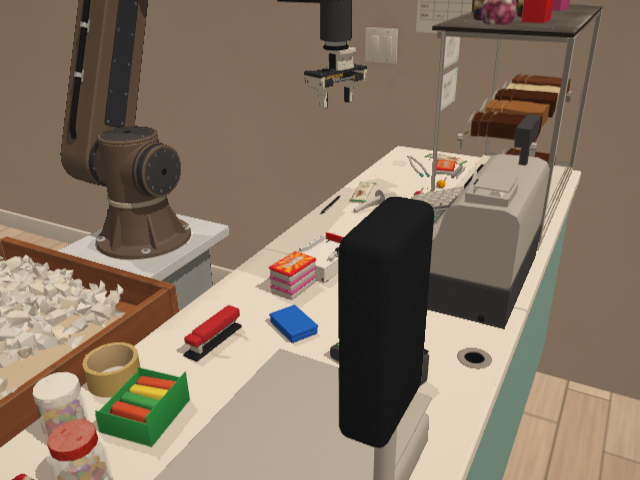

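The full views show the cash register front at about v=195–200 (u 197–340), on the +x side of the ledge, and the gripper at upper left in the side view. The path to the tin is clear. I'll work out the register clearance and the shifts.

Run:
```python
from h import *
c=r.capture("top")
for u in(200,270,338): print(at(c,u,200,0),at(c,u,192,.0),at(c,u,192,.08))
s=r.get_state();p=s["tcp_pos"];print(s["time_s"],p,s["eef_rot"])
for q in[(.45,.25,.227),(.4553,-.124,.2),(.4553,-.124,.047)]: print(((np.array(q)-p)/.6).round(4))
```

```text
[0.61427555 0.34105241 0.        ] [0.63512237 0.34203304 0.        ] [0.61264278 0.31911498 0.08      ]
[0.61399542 0.16464005 0.        ] [0.63484628 0.16504709 0.        ] [0.6123869  0.15508821 0.08      ]
[ 0.61372318 -0.00681176  0.        ] [ 0.63457795 -0.00696246  0.        ] [ 0.61213822 -0.00432653  0.08      ]
1.2 [0.23517219 0.63268098 0.22658096] [-1.79999524e+02 -1.61725375e-03 -2.03870612e+01]
[ 0.358  -0.6378  0.0007]
[ 0.3669 -1.2611 -0.0443]
[ 0.3669 -1.2611 -0.2993]
```

Emit:
{"api": "drive_tool", "payload": {
  "commands": [
    {"hand":1,"tx":0.358,"ty":-0.638,"tz":0,"turn":-0.868},
    {"hand":1,"tx":0.358,"ty":-0.638,"tz":0,"turn":-0.868},
    {"hand":1,"tx":0.358,"ty":-0.638,"tz":0,"turn":-0.868},
    {"hand":1,"tx":0.358,"ty":-0.638,"tz":0,"turn":-0.868},
    {"hand":1,"tx":0.358,"ty":-0.638,"tz":0,"turn":-0.868},
    {"hand":1,"tx":0.358,"ty":-0.638,"tz":0,"turn":-0.868},
    {"hand":1,"tx":0.358,"ty":-0.638,"tz":0,"turn":-0.868},
    {"hand":1,"tx":0.358,"ty":-0.638,"tz":0,"turn":-0.868},
    {"hand":1,"tx":0.358,"ty":-0.638,"tz":0,"turn":-0.868},
    {"hand":1,"tx":0.358,"ty":-0.638,"tz":0,"turn":-0.868}
  ],
  "grip_force": 10
}}

```text
time_s: 2.2
tcp_pos: [0.4512, 0.2464, 0.2269]
eef_rot: [-180.0, -0.0, -99.0]
contact_force: [-0.2, 1.3, -0.5]
gripper_width: 0.013
gripper_force: 0.0
```

Emit:
{"api": "drive_tool", "payload": {
  "commands": [
    {"hand":1,"tx":0.009,"ty":-0.623,"tz":-0.1,"turn":0},
    {"hand":1,"tx":0.009,"ty":-0.623,"tz":-0.1,"turn":0},
    {"hand":1,"tx":0.009,"ty":-0.623,"tz":-0.1,"turn":0},
    {"hand":1,"tx":0.009,"ty":-0.623,"tz":-0.1,"turn":0},
    {"hand":1,"tx":0.009,"ty":-0.623,"tz":-0.1,"turn":0},
    {"hand":1,"tx":0.009,"ty":-0.623,"tz":-0.1,"turn":0},
    {"hand":1,"tx":0.009,"ty":-0.623,"tz":-0.1,"turn":0},
    {"hand":1,"tx":0.009,"ty":-0.623,"tz":-0.1,"turn":0},
    {"hand":1,"tx":0.009,"ty":-0.623,"tz":-0.1,"turn":0},
    {"hand":1,"tx":0.009,"ty":-0.623,"tz":-0.1,"turn":0}
  ]
}}

```text
time_s: 3.2
tcp_pos: [0.4553, -0.1242, 0.1665]
eef_rot: [180.0, -0.0, -98.6]
contact_force: [0.1, 1.3, -0.1]
gripper_width: 0.0004
gripper_force: 0.0
```

Emit:
{"api": "drive_tool", "payload": {
  "commands": [
    {"hand":1,"tz":-0.06},
    {"hand":1,"tz":-0.12},
    {"hand":1,"tz":-0.17},
    {"hand":1,"tz":-0.19},
    {"hand":1,"tz":-0.198},
    {"hand":1,"tz":-0.198},
    {"hand":1,"tz":-0.198}
  ]
}}

```text
invalid input
```

Run:
```python
from h import *
s=r.get_state();print(s["time_s"],s["tcp_pos"],s["eef_rot"],s["contact_force"])
c=r.capture("side");save(c,"s1.png"); d=r.capture("top")
a=cv2.resize(c["frame"][230:320,240:350],None,fx=4,fy=4,interpolation=cv2.INTER_CUBIC)
b=cv2.resize(d["frame"][200:290,265:375],None,fx=4,fy=4,interpolation=cv2.INTER_CUBIC)
cv2.imwrite("pics/down.png",np.vstack([a,b])[:,:,::-1][:600] if 0 else np.hstack([a,b])[:,:800,::-1])
```

```text
3.2 [ 0.45533811 -0.12424085  0.16648667] [ 1.79990540e+02 -4.95434309e-04 -9.85804736e+01] [ 0.09003907  1.25103591 -0.09644175]
```

View pics/down.png

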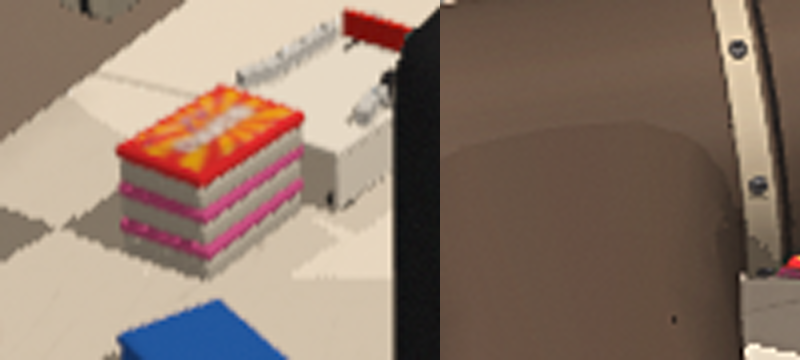

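The move was refused because every row needs all five fields. The picture shows the stack untouched at about (210,180) of the crop, and the arm now blocks the top camera. I'll resend with all fields.

Emit:
{"api": "drive_tool", "payload": {
  "commands": [
    {"hand":1,"tx":0,"ty":0,"tz":-0.06,"turn":0},
    {"hand":1,"tx":0,"ty":0,"tz":-0.12,"turn":0},
    {"hand":1,"tx":0,"ty":0,"tz":-0.17,"turn":0},
    {"hand":1,"tx":0,"ty":0,"tz":-0.19,"turn":0},
    {"hand":1,"tx":0,"ty":0,"tz":-0.198,"turn":0},
    {"hand":1,"tx":0,"ty":0,"tz":-0.198,"turn":0},
    {"hand":1,"tx":0,"ty":0,"tz":-0.198,"turn":0}
  ]
}}

```text
time_s: 4.0
tcp_pos: [0.4563, -0.1233, 0.0487]
eef_rot: [-179.9, 0.0, -98.4]
contact_force: [1.3, -0.8, 0.1]
gripper_width: 0.0004
gripper_force: 0.0
```

Run:
```python
from h import *
s=r.get_state();print(s["time_s"],s["tcp_pos"],s["eef_rot"],s["contact_force"])
c=r.capture("side")
cv2.imwrite("pics/down2.png",cv2.resize(c["frame"][200:320,220:360],None,fx=5,fy=5,interpolation=cv2.INTER_CUBIC)[:,:,::-1])
```

```text
4.0 [ 0.45627287 -0.12330648  0.04867815] [-1.79909104e+02  1.71783519e-02 -9.84319564e+01] [ 1.27377316 -0.78369669  0.14102714]
```

View pics/down2.png

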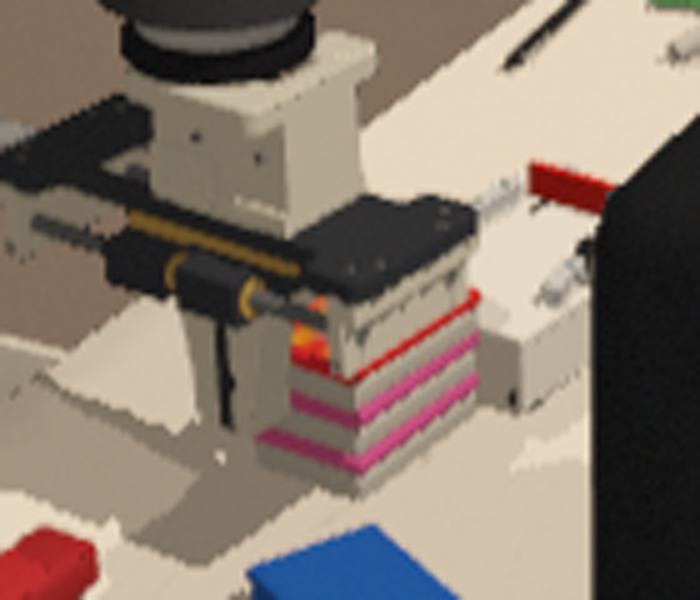

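The fingers are behind the stack at about (240,380) of the crop, clear of it, with nothing moved. I'll start a slow advance along the slide.

Emit:
{"api": "drive_tool", "payload": {
  "commands": [
    {"hand":1,"tx":0.001,"ty":0.007,"tz":0,"turn":0},
    {"hand":1,"tx":0.002,"ty":0.014,"tz":0,"turn":0},
    {"hand":1,"tx":0.003,"ty":0.021,"tz":0,"turn":0},
    {"hand":1,"tx":0.0042,"ty":0.028,"tz":0,"turn":0},
    {"hand":1,"tx":0.0049,"ty":0.033,"tz":0,"turn":0},
    {"hand":1,"tx":0.0057,"ty":0.038,"tz":0,"turn":0},
    {"hand":1,"tx":0.0064,"ty":0.043,"tz":0,"turn":0},
    {"hand":1,"tx":0.0072,"ty":0.048,"tz":0,"turn":0},
    {"hand":1,"tx":0.0079,"ty":0.053,"tz":0,"turn":0},
    {"hand":1,"tx":0.0087,"ty":0.058,"tz":0,"turn":0}
  ]
}}

```text
time_s: 5.05
tcp_pos: [0.4605, -0.089, 0.0478]
eef_rot: [180.0, -0.0, -98.5]
contact_force: [-0.5, -2.2, 1.3]
gripper_width: 0.0004
gripper_force: 0.8
```

Emit:
{"api": "drive_tool", "payload": {
  "commands": [
    {"hand":1,"tx":0.0007,"ty":0.005,"tz":0,"turn":0},
    {"hand":1,"tx":0.0015,"ty":0.01,"tz":0,"turn":0},
    {"hand":1,"tx":0.0022,"ty":0.015,"tz":0,"turn":0},
    {"hand":1,"tx":0.003,"ty":0.02,"tz":0,"turn":0},
    {"hand":1,"tx":0.0037,"ty":0.025,"tz":0,"turn":0},
    {"hand":1,"tx":0.0045,"ty":0.03,"tz":0,"turn":0},
    {"hand":1,"tx":0.0052,"ty":0.035,"tz":0,"turn":0},
    {"hand":1,"tx":0.006,"ty":0.04,"tz":0,"turn":0},
    {"hand":1,"tx":0.0067,"ty":0.045,"tz":0,"turn":0},
    {"hand":1,"tx":0.0075,"ty":0.05,"tz":0,"turn":0}
  ]
}}

```text
time_s: 6.05
tcp_pos: [0.4651, -0.0589, 0.0478]
eef_rot: [180.0, -0.0, -98.5]
contact_force: [-0.1, -2.1, 0.8]
gripper_width: 0.0002
gripper_force: 0.8
```

```bash
cat > look.py <<'E'
from h import *
L=np.array([.4745,.0041]); t=np.radians(-8.5); C,s=np.cos(t),np.sin(t)
st=r.get_state();p=st["tcp_pos"];d=p[:2]-L
f=st["contact_force"];print(st["time_s"],p,"tcp in ledge",C*d[0]+s*d[1],-s*d[0]+C*d[1],"F ledge",C*f[0]+s*f[1],-s*f[0]+C*f[1],f[2],"yaw",st["eef_rot"][2])
E
cat > see.py <<'E'
from look import *; import sys
c=r.capture("side")
cv2.imwrite("pics/"+sys.argv[1],cv2.resize(c["frame"][200:310,230:360],None,fx=5,fy=5,interpolation=cv2.INTER_CUBIC)[:,:,::-1])
E
python3 see.py p1.png
```

```text
6.05 [ 0.46506521 -0.05888802  0.04776061] tcp in ledge -2.0934048290146418e-05 -0.06369070230324185 F ledge 0.22967096055609793 -2.1280532393940064 0.7741740596050849 yaw -98.50643026255436
```

View pics/p1.png

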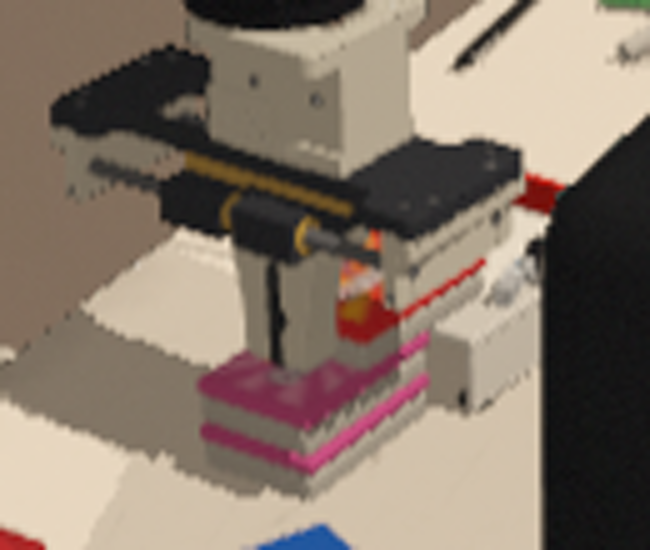

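The red tin is sliding flat at about (400,300) of the crop, already over the ledge, and both pink tins stay put. I'll continue.

Emit:
{"api": "drive_tool", "payload": {
  "commands": [
    {"hand":1,"tx":0.0007,"ty":0.005,"tz":0,"turn":0},
    {"hand":1,"tx":0.0015,"ty":0.01,"tz":0,"turn":0},
    {"hand":1,"tx":0.0022,"ty":0.015,"tz":-0.001,"turn":0},
    {"hand":1,"tx":0.003,"ty":0.02,"tz":-0.001,"turn":0},
    {"hand":1,"tx":0.0037,"ty":0.025,"tz":-0.002,"turn":0},
    {"hand":1,"tx":0.0045,"ty":0.03,"tz":-0.002,"turn":0},
    {"hand":1,"tx":0.0052,"ty":0.035,"tz":-0.002,"turn":0}
  ]
}}

```text
time_s: 6.8
tcp_pos: [0.4682, -0.0378, 0.0465]
eef_rot: [180.0, 0.0, -98.5]
contact_force: [0.4, -2.1, 0.5]
gripper_width: 0.0006
gripper_force: 0.4
```

Emit:
{"api": "drive_tool", "payload": {
  "commands": [
    {"hand":1,"tx":0.0004,"ty":0.003,"tz":0,"turn":0},
    {"hand":1,"tx":0.0009,"ty":0.006,"tz":0,"turn":0},
    {"hand":1,"tx":0.0013,"ty":0.009,"tz":0,"turn":0},
    {"hand":1,"tx":0.0018,"ty":0.012,"tz":0,"turn":0},
    {"hand":1,"tx":0.0018,"ty":0.012,"tz":0,"turn":0}
  ]
}}

```text
time_s: 7.3
tcp_pos: [0.4694, -0.0307, 0.0466]
eef_rot: [-180.0, 0.0, -98.5]
contact_force: [0.6, -0.1, -0.5]
gripper_width: 0.0004
gripper_force: 0.0
```

```bash
python3 look.py
```

```text
7.3 [ 0.46944164 -0.03065183  0.04660693] tcp in ledge 0.0001338538483299425 -0.03511778267870138 F ledge 0.631453748324147 -0.02457827665523904 -0.4682543840703829 yaw -98.49545378231386
```

Emit:
{"api": "drive_tool", "payload": {
  "commands": [
    {"hand":1,"tx":0.0004,"ty":0.003,"tz":0,"turn":0},
    {"hand":1,"tx":0.0009,"ty":0.006,"tz":0,"turn":0},
    {"hand":1,"tx":0.0013,"ty":0.009,"tz":0,"turn":0},
    {"hand":1,"tx":0.0018,"ty":0.012,"tz":0,"turn":0},
    {"hand":1,"tx":0.0022,"ty":0.015,"tz":0,"turn":0}
  ]
}}

```text
time_s: 7.8
tcp_pos: [0.4696, -0.0227, 0.0464]
eef_rot: [179.9, -0.1, -98.5]
contact_force: [-2.7, -4.6, 2.0]
gripper_width: 0.0006
gripper_force: 2.2
```

Emit:
{"api": "drive_tool", "payload": {
  "commands": [
    {"hand":1,"tx":0.0004,"ty":0.003,"tz":0,"turn":0},
    {"hand":1,"tx":0.0009,"ty":0.006,"tz":0,"turn":0},
    {"hand":1,"tx":0.0013,"ty":0.009,"tz":0,"turn":0},
    {"hand":1,"tx":0.0018,"ty":0.012,"tz":0,"turn":0},
    {"hand":1,"tx":0.0022,"ty":0.015,"tz":0,"turn":0}
  ]
}}

```text
time_s: 8.3
tcp_pos: [0.4718, -0.0127, 0.0465]
eef_rot: [180.0, -0.0, -98.5]
contact_force: [-1.6, -3.1, -0.8]
gripper_width: 0.0007
gripper_force: 1.5
```

```bash
python3 see.py p2.png
```

```text
8.3 [ 0.47179785 -0.01273011  0.04647494] tcp in ledge -0.00018482226182363858 -0.017044649582345073 F ledge -1.1610937935618573 -3.307764729549464 -0.8211548740277778 yaw -98.50547153870639
```

View pics/p2.png

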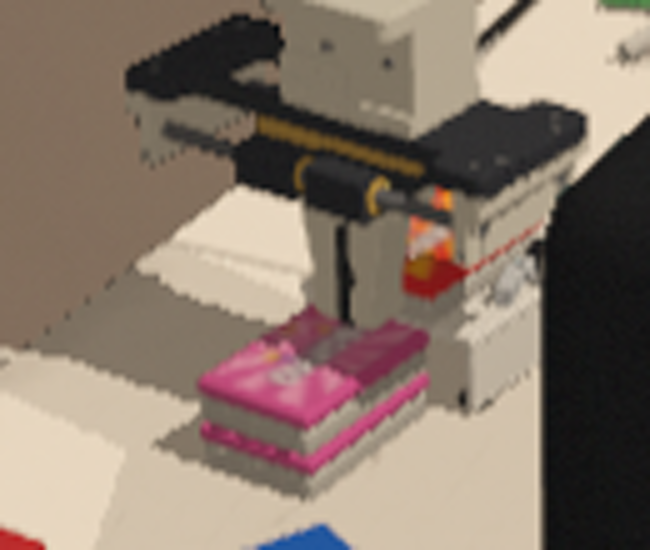

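The tin is flat in the bay, at about (440,270) of the crop, passing the roller, and the pink stack hasn't moved. I'll go on more slowly.

Emit:
{"api": "drive_tool", "payload": {
  "commands": [
    {"hand":1,"tx":0.0004,"ty":0.003,"tz":0,"turn":0},
    {"hand":1,"tx":0.0009,"ty":0.006,"tz":0,"turn":0},
    {"hand":1,"tx":0.0013,"ty":0.009,"tz":0,"turn":0},
    {"hand":1,"tx":0.0018,"ty":0.012,"tz":0,"turn":0},
    {"hand":1,"tx":0.0022,"ty":0.015,"tz":0,"turn":0},
    {"hand":1,"tx":0.0027,"ty":0.018,"tz":0,"turn":0},
    {"hand":1,"tx":0.0031,"ty":0.021,"tz":0,"turn":0}
  ]
}}

```text
time_s: 9.05
tcp_pos: [0.4737, -0.0002, 0.0465]
eef_rot: [180.0, -0.0, -98.5]
contact_force: [-1.7, -2.4, 0.2]
gripper_width: 0.0004
gripper_force: 1.4
```

Emit:
{"api": "drive_tool", "payload": {
  "commands": [
    {"hand":1,"tx":0.0001,"ty":0.001,"tz":0,"turn":0},
    {"hand":1,"tx":0.0003,"ty":0.002,"tz":0,"turn":0},
    {"hand":1,"tx":0.0004,"ty":0.003,"tz":0,"turn":0},
    {"hand":1,"tx":0.0006,"ty":0.004,"tz":0,"turn":0}
  ]
}}

```text
time_s: 9.45
tcp_pos: [0.4741, 0.0021, 0.0465]
eef_rot: [180.0, -0.0, -98.5]
contact_force: [-2.0, -2.8, -0.9]
gripper_width: 0.0003
gripper_force: 1.4
```

```bash
python3 look.py
```

```text
9.45 [0.47406029 0.00210814 0.0465474 ] tcp in ledge -0.00014046046905663427 -0.002034976119337464 F ledge -1.5491407609182468 -3.077507329800169 -0.9208752093439989 yaw -98.50827925133152
```

Emit:
{"api": "drive_tool", "payload": {
  "commands": [
    {"hand":1,"tx":0.0001,"ty":0.001,"tz":0,"turn":0},
    {"hand":1,"tx":0.0003,"ty":0.002,"tz":0,"turn":0},
    {"hand":1,"tx":0.0004,"ty":0.003,"tz":0,"turn":0},
    {"hand":1,"tx":0.0006,"ty":0.004,"tz":0,"turn":0},
    {"hand":1,"tx":0.0007,"ty":0.005,"tz":0,"turn":0}
  ]
}}

```text
time_s: 9.95
tcp_pos: [0.4745, 0.0051, 0.0465]
eef_rot: [180.0, -0.0, -98.5]
contact_force: [-1.7, -2.6, -1.3]
gripper_width: 0.0004
gripper_force: 1.4
```

Emit:
{"api": "drive_tool", "payload": {
  "commands": [
    {"hand":1,"tx":0.0001,"ty":0.001,"tz":0,"turn":0},
    {"hand":1,"tx":0.0003,"ty":0.002,"tz":0,"turn":0},
    {"hand":1,"tx":0.0004,"ty":0.003,"tz":0,"turn":0},
    {"hand":1,"tx":0.0006,"ty":0.004,"tz":0,"turn":0}
  ]
}}

```text
time_s: 10.35
tcp_pos: [0.4749, 0.0075, 0.0465]
eef_rot: [180.0, -0.0, -98.5]
contact_force: [-2.6, -1.6, 0.1]
gripper_width: 0.0009
gripper_force: 1.4
```

```bash
python3 look.py
```

```text
10.35 [0.47485296 0.00754074 0.04654835] tcp in ledge -0.0001594876520195411 0.00345511652903582 F ledge -2.34064999873126 -1.9271888659657512 0.08223293077752658 yaw -98.50310546418967
```

Emit:
{"api": "drive_tool", "payload": {
  "commands": [
    {"hand":1,"tx":0.0001,"ty":0.0007,"tz":0,"turn":0},
    {"hand":1,"tx":0.0002,"ty":0.0014,"tz":0,"turn":0},
    {"hand":1,"tx":0.0003,"ty":0.002,"tz":0,"turn":0}
  ]
}}

```text
time_s: 10.65
tcp_pos: [0.4751, 0.0087, 0.0466]
eef_rot: [180.0, -0.0, -98.5]
contact_force: [-2.6, -2.9, -1.0]
gripper_width: 0.0006
gripper_force: 1.4
```

Emit:
{"api": "drive_tool", "payload": {
  "commands": [
    {"hand":1,"tx":0.0001,"ty":0.0007,"tz":0,"turn":0},
    {"hand":1,"tx":0.0002,"ty":0.0014,"tz":0,"turn":0},
    {"hand":1,"tx":0.0003,"ty":0.002,"tz":0,"turn":0}
  ]
}}

```text
time_s: 10.95
tcp_pos: [0.4753, 0.0099, 0.0466]
eef_rot: [180.0, -0.0, -98.5]
contact_force: [-1.7, -3.1, -0.9]
gripper_width: 0.0005
gripper_force: 1.3
```

Emit:
{"api": "drive_tool", "payload": {
  "commands": [
    {"hand":1,"tx":0.0001,"ty":0.0007,"tz":0,"turn":0},
    {"hand":1,"tx":0.0002,"ty":0.0014,"tz":0,"turn":0},
    {"hand":1,"tx":0.0003,"ty":0.002,"tz":0,"turn":0}
  ]
}}

```text
time_s: 11.25
tcp_pos: [0.4754, 0.0111, 0.0466]
eef_rot: [-180.0, 0.0, -98.5]
contact_force: [-3.3, -2.9, -1.4]
gripper_width: 0.0007
gripper_force: 1.3
```

Emit:
{"api": "drive_tool", "payload": {
  "commands": [
    {"hand":1,"tx":0.0001,"ty":0.0007,"tz":0,"turn":0},
    {"hand":1,"tx":0.0002,"ty":0.0014,"tz":0,"turn":0},
    {"hand":1,"tx":0.0003,"ty":0.002,"tz":0,"turn":0}
  ]
}}

```text
time_s: 11.55
tcp_pos: [0.4756, 0.0123, 0.0466]
eef_rot: [-180.0, -0.0, -98.5]
contact_force: [-2.1, -2.8, -1.1]
gripper_width: 0.0007
gripper_force: 1.3
```

Emit:
{"api": "drive_tool", "payload": {
  "commands": [
    {"hand":1,"tx":0.0001,"ty":0.0007,"tz":0,"turn":0},
    {"hand":1,"tx":0.0002,"ty":0.0014,"tz":0,"turn":0},
    {"hand":1,"tx":0.0003,"ty":0.002,"tz":0,"turn":0}
  ]
}}

```text
time_s: 11.85
tcp_pos: [0.4761, 0.0137, 0.0466]
eef_rot: [-180.0, 0.0, -98.5]
contact_force: [-2.4, -2.5, -0.4]
gripper_width: 0.0007
gripper_force: 1.3
```

Emit:
{"api": "drive_tool", "payload": {
  "commands": [
    {"hand":1,"tx":0.0001,"ty":0.0007,"tz":0,"turn":0},
    {"hand":1,"tx":0.0002,"ty":0.0014,"tz":0,"turn":0},
    {"hand":1,"tx":0.0003,"ty":0.002,"tz":0,"turn":0}
  ]
}}

```text
time_s: 12.15
tcp_pos: [0.476, 0.0147, 0.0466]
eef_rot: [180.0, -0.0, -98.5]
contact_force: [-1.3, -3.0, -0.0]
gripper_width: 0.0002
gripper_force: 1.5
```

Emit:
{"api": "drive_tool", "payload": {
  "commands": [
    {"hand":1,"tx":0.0001,"ty":0.0007,"tz":0,"turn":0},
    {"hand":1,"tx":0.0002,"ty":0.0014,"tz":0,"turn":0},
    {"hand":1,"tx":0.0003,"ty":0.002,"tz":0,"turn":0}
  ]
}}

```text
time_s: 12.45
tcp_pos: [0.4761, 0.0159, 0.0466]
eef_rot: [180.0, -0.0, -98.5]
contact_force: [-1.6, -2.7, 0.4]
gripper_width: 0.0003
gripper_force: 1.6
```

Emit:
{"api": "drive_tool", "payload": {
  "commands": [
    {"hand":1,"tx":0.0001,"ty":0.0007,"tz":0,"turn":0},
    {"hand":1,"tx":0.0002,"ty":0.0014,"tz":0,"turn":0},
    {"hand":1,"tx":0.0003,"ty":0.002,"tz":0,"turn":0}
  ]
}}

```text
time_s: 12.75
tcp_pos: [0.4763, 0.0171, 0.0466]
eef_rot: [180.0, -0.0, -98.5]
contact_force: [-2.4, -3.0, 1.0]
gripper_width: 0.0009
gripper_force: 1.7
```

Emit:
{"api": "drive_tool", "payload": {
  "commands": [
    {"hand":1,"tx":0.0001,"ty":0.0007,"tz":0,"turn":0},
    {"hand":1,"tx":0.0002,"ty":0.0014,"tz":0,"turn":0},
    {"hand":1,"tx":0.0003,"ty":0.002,"tz":0,"turn":0}
  ]
}}

```text
time_s: 13.05
tcp_pos: [0.4765, 0.0183, 0.0466]
eef_rot: [180.0, -0.0, -98.5]
contact_force: [-3.7, -3.2, 1.6]
gripper_width: 0.0002
gripper_force: 1.8
```

Emit:
{"api": "drive_tool", "payload": {
  "commands": [
    {"hand":1,"tx":0.0001,"ty":0.0007,"tz":0,"turn":0},
    {"hand":1,"tx":0.0002,"ty":0.0014,"tz":0,"turn":0},
    {"hand":1,"tx":0.0003,"ty":0.002,"tz":0,"turn":0}
  ]
}}

```text
time_s: 13.35
tcp_pos: [0.4762, 0.0188, 0.0466]
eef_rot: [179.9, -0.1, -98.5]
contact_force: [-2.5, -8.8, 3.5]
gripper_width: 0.0005
gripper_force: 4.7
```

Contact with the stop. I'll hold and read the settled push.

Emit:
{"api": "drive_tool", "payload": {
  "commands": [
    {"hand":1,"tx":0,"ty":0,"tz":0,"turn":0},
    {"hand":1,"tx":0,"ty":0,"tz":0,"turn":0}
  ]
}}

```text
time_s: 13.55
tcp_pos: [0.4762, 0.0187, 0.0465]
eef_rot: [179.9, -0.1, -98.5]
contact_force: [-1.8, -7.2, 3.1]
gripper_width: 0.0001
gripper_force: 3.9
```

```bash
python3 look.py
```

```text
13.55 [0.47618978 0.01873806 0.04654941] tcp in ledge -0.0004924222197891367 0.014727038759426055 F ledge -0.7480280935478756 -7.374738047283583 3.0544659478918526 yaw -98.49847197849653
```

Emit:
{"api": "drive_tool", "payload": {
  "commands": [
    {"hand":1,"tx":0,"ty":0.0004,"tz":0,"turn":0},
    {"hand":1,"tx":0.0001,"ty":0.0006,"tz":0,"turn":0},
    {"hand":1,"tx":0.0001,"ty":0.0006,"tz":0,"turn":0}
  ]
}}

```text
time_s: 13.85
tcp_pos: [0.4762, 0.0188, 0.0466]
eef_rot: [179.9, -0.1, -98.5]
contact_force: [-1.8, -9.2, 3.0]
gripper_width: 0.0004
gripper_force: 4.9
```

Emit:
{"api": "drive_tool", "payload": {
  "commands": [
    {"hand":1,"tx":0,"ty":0.0003,"tz":0,"turn":0},
    {"hand":1,"tx":0,"ty":0.0003,"tz":0,"turn":0},
    {"hand":1,"tx":0,"ty":0.0003,"tz":0,"turn":0},
    {"hand":1,"tx":0,"ty":0.0003,"tz":0,"turn":0},
    {"hand":1,"tx":0,"ty":0.0003,"tz":0,"turn":0},
    {"hand":1,"tx":0,"ty":0.0003,"tz":0,"turn":0},
    {"hand":1,"tx":0,"ty":0.0003,"tz":0,"turn":0},
    {"hand":1,"tx":0,"ty":0.0003,"tz":0,"turn":0},
    {"hand":1,"tx":0,"ty":0.0003,"tz":0,"turn":0},
    {"hand":1,"tx":0,"ty":0.0003,"tz":0,"turn":0}
  ]
}}

```text
time_s: 14.85
tcp_pos: [0.4761, 0.0188, 0.0466]
eef_rot: [179.9, -0.1, -98.5]
contact_force: [-1.8, -9.5, 3.4]
gripper_width: 0.0005
gripper_force: 5.3
```

Held at about 10 N, at the depth where the camera put the stop. Now I'll back away along the slide line, then up.

Emit:
{"api": "drive_tool", "payload": {
  "commands": [
    {"hand":1,"tx":-0.0003,"ty":-0.002,"tz":0,"turn":0},
    {"hand":1,"tx":-0.0015,"ty":-0.01,"tz":0,"turn":0},
    {"hand":1,"tx":-0.0045,"ty":-0.03,"tz":0.002,"turn":0},
    {"hand":1,"tx":-0.009,"ty":-0.06,"tz":0.005,"turn":0},
    {"hand":1,"tx":-0.012,"ty":-0.08,"tz":0.03,"turn":0},
    {"hand":1,"tx":-0.012,"ty":-0.08,"tz":0.1,"turn":0},
    {"hand":1,"tx":-0.012,"ty":-0.08,"tz":0.18,"turn":0},
    {"hand":1,"tx":-0.012,"ty":-0.08,"tz":0.25,"turn":0},
    {"hand":1,"tx":-0.012,"ty":-0.08,"tz":0.25,"turn":0}
  ]
}}

```text
time_s: 15.75
tcp_pos: [0.4734, -0.0277, 0.2031]
eef_rot: [-179.4, 0.2, -98.5]
contact_force: [0.5, 0.3, -1.8]
gripper_width: 0.0002
gripper_force: 0.0
```

Emit:
{"api": "drive_tool", "payload": {
  "commands": [
    {"hand":1,"tx":0,"ty":-0.6,"tz":0,"turn":0},
    {"hand":1,"tx":0,"ty":-0.6,"tz":0,"turn":0},
    {"hand":1,"tx":0,"ty":-0.6,"tz":0,"turn":0},
    {"hand":1,"tx":0,"ty":-0.6,"tz":0,"turn":0},
    {"hand":1,"tx":0,"ty":-0.6,"tz":0,"turn":0},
    {"hand":1,"tx":0,"ty":-0.6,"tz":0,"turn":0},
    {"hand":1,"tx":0,"ty":-0.6,"tz":0,"turn":0},
    {"hand":1,"tx":0,"ty":-0.6,"tz":0,"turn":0},
    {"hand":1,"tx":0,"ty":-0.6,"tz":0,"turn":0}
  ]
}}

```text
time_s: 16.65
tcp_pos: [0.4688, -0.3902, 0.1956]
eef_rot: [180.0, 0.0, -98.7]
contact_force: [-0.4, 0.5, -0.4]
gripper_width: 0.0006
gripper_force: 0.0
```

Run:
```python
from look import *
c=r.capture("side"); d=r.capture("top")
a=cv2.resize(c["frame"][220:310,250:345],None,fx=4,fy=4,interpolation=cv2.INTER_CUBIC)
b=cv2.resize(d["frame"][200:290,265:370],None,fx=4,fy=4,interpolation=cv2.INTER_CUBIC)
cv2.imwrite("pics/end.png",np.hstack([a,b])[:,:800,::-1])
for t_ in r.trace("tin_top_center","top"):
    if d["frame"][t_["pixels"]].mean(0)[0]>150:
        v,u=np.nonzero(t_["pixels"]);g=at(d,u.mean(),v.mean(),.064)
        T,f=fitbox(d,t_["pixels"],.06,-.045,.045,.05,.064,[g[0],g[1],-.15]);q=T[:2]-L
        print(t_["score"],"tin in ledge",C*q[0]+s*q[1],-s*q[0]+C*q[1],np.degrees(T[2]),f)
```

```text
16.65 [ 0.46881366 -0.39018225  0.19557765] tcp in ledge 0.05265474988901377 -0.39079189048603297 F ledge -0.4949135204050024 0.44626741146995164 -0.42209387955110345 yaw -98.6988061354984
0.83 tin in ledge -0.0026409775288440407 0.07152196571840298 -7.77962902477804 0.05128205128205132
```

View pics/end.png

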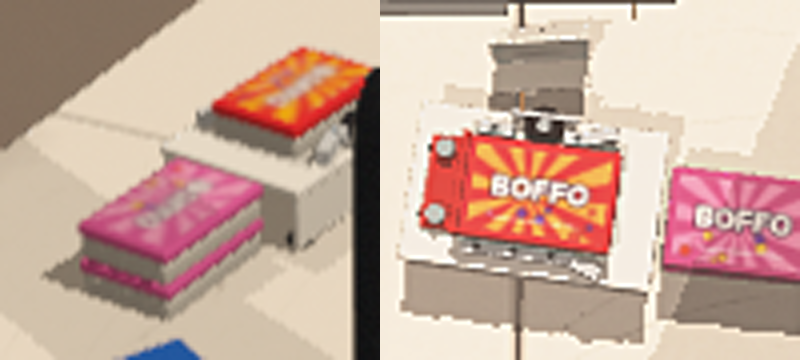

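The red tin lies flat and square between the guides, at about (545,195) of the picture. It touches the red stop, and the pink stack is unmoved. Handing in.

```bash
python3 -c "
from plant import r
print(r.close_job())"
```

```text
the job is handed in; nothing more can be done
None
```

The red tin is in the bay against the end stop: I pressed it home at about 10 N for a second, then backed away. In the last pictures it lies flat and square and the pink tins look unmoved; I handed the job in at about 17 s and no verdict came back.

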